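Open the bread stand and lift out the roll with the tongs

ROBOT

A 6-joint arm with a two-finger parallel gripper is mounted at the origin on a cart in front of the work surface, level with it; the furniture and walls round the work are solid. World frame = base frame: x ahead of the robot, y to its left, z up, the work surface at z = 0. Lengths are in mm, angles in rad, forces in N, time in s.
With the tool pointing down it reaches from about 300 to 775 mm from the base axis. Payload 14.6 kg.
Tool frame: the origin (TCP) lies midway between the tips of the shut fingers; the grasp point (between the pads) lies grasp_offset behind it (grasp_offset is the distance from the TCP to the grasp point, in mm); z points along the fingers, y is the line along which they close (so a half turn about z gives the same grasp; the last joint's range is limited). The gripper opens to 94 mm and grips with 3 to 60 N. Pads are 16 mm wide; open, the fingers measure 119 mm over their backs; the gripper's body (75 mm by 177 mm) begins 78 mm behind the grasp point.
Start: joints at [1.227, 0.3, 1.521, -0, 1.321, -0.067], TCP at [150.301, 529.055, 205.446] pointing down, gripper open.
Joint ranges: [-3.03, 3.03], [-0.79, 2.21], [0.23, 2.52], [-1.04, 4.18], [0, 3.07], [-2.55, 2.55]. Speed limits (rad/s): [2.22, 2.22, 2.57, 3.14, 3.14, 3.14].

INTERFACE

Orientations are given as [roll, pitch, yaw] about the fixed x, y, z axes, in that order (R = Rz(yaw) Ry(pitch) Rx(roll)).
In Python, from cell import * gives the robot as it stands. The module is installed in compiled form; this text tells all that it offers.
- The arm moves only by the shell command python3 -m jog 'ROWS' [FORCE]. ROWS is JSON, a list of rows, each a list of 3 entries, a list of its own where there are three numbers: the finger opening in mm, from 0 to 94, then the shift along the tool's x, y, z in units of 50 mm (1.0 is 50 mm), then the turn about the tool's z in units of 180 degrees (1.0 is 180 degrees). In form: [[fingers, [dx, dy, dz], twist], ...]. A call has 1 to 20 rows; each row shifts and turns the commanded pose from where the row before left it, along the tool's axes as they then stand; what a row does not reach is not made up. A row lasts 1/10 s, in which the tool goes at most 50 mm and 8.59 degrees, less where a joint would pass 70% of its speed; a pose out of reach is approached as far as the arm can. A call with a number of a shift or a turn outside -1 to 1 is refused whole. A call with a gripper value outside its range is refused whole. The fingers move at their own pace and stop on an object; FORCE is the grip in N (left out, the last holds). Time passes only in rows, so rows that do not move let the fingers close. It gives the time, the measured TCP pose, the force, the opening and the grip force at its end, in the units of the state.
- read_state(): the state, without advancing time (a new reading comes with each control period).
- camera(name): name is "side" or "top"; returns the picture (420x560x3 uint8, red, green, blue); there is no depth.
- calibration(name): a dict with "mtx" (3x3 intrinsics, pixels), "cam_to_world" (4x4, takes a point from camera to world coordinates). Camera axes: x right, y down, z forward; pixel columns grow to the right and rows downward; lengths in mm; the calibration is good to about 2 mm. A picture is of the moment at which its call begins. calibration takes no time and is no camera call.
- sign_off(): hands the job in; it is judged then, once.
Trained networks look in the newest picture that a camera, given by its name, has taken for a name from the list of things; names that differ only in an ending like _2 or _b are one class to them, and where a whole thing is asked for, a point or a joint stands for the part that bears it (a point fixed in the world has none). Each returns a list of dicts, best first, with "conf" (0 to 1); they miss things now and then, are a little off and sometimes report something else, mostly with a low value. They report only what shows in the picture. A call takes as long as a camera call.
- regions_of(camera, query): "pixels" (420x560 bool, what is visible of it) and "rect" ([centre column, centre row, width, height] in pixels, round what is visible of it).
The state is a dict: "clock": time; "joints": joint angles; "qd": joint speeds; "effort": joint torques, N m; "eef_pos": TCP position; "eef_rot": TCP orientation; "wrist_force": force on the tool from outside, world axes, zero at the start; "moment": the same for the moment, N m; "finger_gap": finger opening in mm; "finger_force": force on a finger pad.
Only numpy, scipy, OpenCV 4.12 (cv2) and the standard library are available. Lean on these libraries where they do the work, as an engineer would, in place of code of your own. Each camera call takes 0.05 s, during which the arm holds its last target. There are 200 camera calls.

TASK

Push the clear cover of the bread stand aside by its wooden grip until it snaps into its catch at the far end. Then pick up the tongs, close them on the bread roll and lift the roll about 10 cm off the stand, without touching the roll with the gripper and without moving the other things on the worktop. Finish like that: still gripping the tongs, with the roll clamped between their two tips up in the air, and the cover left in its catch.

Things in the scene. Friction and masses are not known exactly. Their poses are not given: they have to be found in the camera images.
- stand: Bread stand, fixed: light wood base 112 mm deep (its x) by 284 mm long (its y), top 30 mm above the worktop. Origin on the worktop under its middle; x away from the robot (front edge x = -56 mm), y along the cover's travel. End board at its -y end (y = -141 to -132, top 65 mm above the worktop), low strip (top 48 mm) at the +y end. The roll is on the -y half.
- cover (a joint): Travel of the clear cover along the stand's +y, m: 0 = shut over the -y half, 0.132 = end stop, open. Slides with about 1 N up to a sprung roller catch at 0.112 to 0.123 (about 6 N to pass), then snaps on to 0.132 and stays. Tunnel 102 mm deep, 128 long, top 84.5 mm above the worktop, open at its -y end so it clears the roll. When open, the stand is free from the end board to its y = -1 mm.
- cover_lug (a point): Centre of the brown wooden grip that stands up on top of the cover: 34 mm (stand's x) by 14 mm (stand's y) by 24 mm high, its foot 84.5 mm and its top 108.5 mm above the worktop. Moves with the cover. Axes as the stand's. Push it along the stand's +y. A wall cupboard hangs behind and above: front at x = 0.645 m, underside 0.458 m above the worktop.
- tongs_grip (a point): Centre of the grip zone of the steel tongs (210x28 mm high, 92 g), 14 mm above their underside. They lie on edge, closing horizontally. x to the tips (120 mm ahead), y across the arms, z up; hinge 85 mm behind; balanced here. Outer faces flat for 30 mm fore and aft, 49 mm apart when free, 33 mm when on the roll. Spring: 3.5 N an arm here when open, 7 N on the roll; a 25 to 40 N grip holds it.
- tongs_tip (a point): Midpoint between the two black tips of the tongs, 101 mm ahead of tongs_grip, same axes. Tips: flat upright plates 40 mm long (20 mm ahead of and behind this point), 28 mm high, 4 mm thick. Clear gap about 82 mm when free; it narrows by about 2.2 mm for each 1 mm the outer width at the grip zone is squeezed. Over the outside of the tips add 8 mm.
- tong_left (a joint): Closing angle of the left arm of the tongs in rad (the right arm mirrors it): 0 = free and fully open, about 0.095 = closed on the roll, 0.21 = shut.
- tong_right (a joint): Closing angle of the right arm of the tongs in rad, the same as the left arm's.
- roll_center (a point): Centre of the round bread roll, 46 mm across (widest 16 mm above its underside), 36 mm high, 35 g, brown with a paler cross on top; it stands upright on the -y half of the stand (centre 48 mm above the worktop), under the cover at the start. Firm, does not crush.
- mug: White mug with spots, 78x114x93 mm, a bystander to the left in front. Origin: centre of its underside.
- lemon: Lemon, 78x55x56 mm, a bystander right of the stand. Origin: its underside.
- spice: Spice jar with a red cap, 45 mm across, 106 mm high, a bystander right at the back. Origin: centre of its underside.
- spoon: Small steel fork, 193x26x15 mm, a bystander at the front left. Origin: its underside.

How it is judged:
By the outcome, as a careful person would: the job done as asked, in the order asked, and still so for the second after the job is handed in, while the arm keeps its last pose, push and grip.
It also fails if it takes over 64 s, if anything falls off the work surface, if the arm or the gripper's body presses on something with over 40 N, if the wrist force passes 120 N, or if a joint passes its speed limit or range.

## Working session

There is one attempt and no reset: what is moved stays moved. The work goes in short steps, Python scripts to look and compute and a shell command to move; the robot and the scene stay as the last step left them, time stands still between calls to the robot, and variables do not carry over. Pictures are saved under pics/ and viewed, at most 10 in all, crops included, and the job is handed in when it is done.

```bash
mkdir -p pics; cat > h.py <<'E'
import numpy as np, cv2, json
from cell import *
def ray(cam,u,v):
    c=calibration(cam);T=np.array(c["cam_to_world"]);d=T[:3,:3]@np.linalg.inv(np.array(c["mtx"]))@[u,v,1]
    return T[:3,3],d
def atz(cam,u,v,z):
    o,d=ray(cam,u,v);return o+d*(z-o[2])/d[2]
def proj(cam,p):
    c=calibration(cam);T=np.linalg.inv(np.array(c["cam_to_world"]));q=np.array(c["mtx"])@(T@np.r_[p,1])[:3];return q[:2]/q[2]
def tri(u1,u2):
    o,d=ray("top",*u1);p,e=ray("side",*u2);d=d/np.linalg.norm(d);e=e/np.linalg.norm(e)
    A=np.c_[d,-e];t=np.linalg.lstsq(A,p-o,rcond=None)[0];a=o+t[0]*d;b=p+t[1]*e;return (a+b)/2,np.linalg.norm(a-b)
E
python3 - <<'E'
from h import *
np.set_printoptions(precision=1,suppress=True)
ims=[]
for c in("top","side"):
    im=camera(c);cv2.imwrite(f"pics/{c}0.png",im[:,:,::-1])
    print(c,np.array(calibration(c)["cam_to_world"]))
    for n in["stand","cover","cover_lug","tongs_grip","tongs_tip","roll_center","mug","lemon","spice","spoon"]:
        for r in regions_of(c,n)[:2]: 
            np.save(f"m_{c}_{n}.npy",r["pixels"]) if r is not None else 0
            print(c,n,round(r["conf"],2),np.array(r["rect"]),r["pixels"].sum())
print(read_state())
E
```

```text
top [[  -0.    -1.     0.1  457.6]
 [  -1.     0.    -0.  -102.8]
 [   0.    -0.1   -1.   934.3]
 [   0.     0.     0.     1. ]]
top stand 0.72 [268.1 198.7  57.5  55.4] 2748
top stand 0.62 [237.8 195.4 126.3  61. ] 6099
top cover 0.69 [265.  195.3  62.   50.2] 2642
top cover_lug 0.6 [266.5 196.1  61.6  53.3] 2690
top tongs_grip 0.64 [343.1 186.3  33.4  23.5] 588
top tongs_grip 0.59 [277.8 250.8  87.2  41. ] 111
top tongs_tip 0.86 [276.9 256.7  95.   30.4] 95
top mug 0.78 [197.4 256.9  51.7  34.8] 1277
top lemon 0.69 [342.6 188.1  30.5  26.4] 547
top spice 0.74 [338.3 136.8  26.8  34.3] 598
top spoon 0.7 [212.2 281.6  83.8   9.5] 371
side [[ -1.   -0.1   0.1 437. ]
 [ -0.1   0.5  -0.9 654.5]
 [  0.   -0.9  -0.5 478.9]
 [  0.    0.    0.    1. ]]
side stand 0.98 [252.5 240.7  92.2 106.6] 6166
side stand 0.68 [356.6 279.6  14.5  58.1] 294
side cover 0.94 [268.6 214.4  58.9  51.4] 2531
side cover_lug 0.87 [263.6 214.7  57.1  52. ] 2472
side tongs_grip 0.64 [326.1 218.9  36.3  35.3] 284
side tongs_tip 0.76 [324.  215.4  37.2  34.4] 245
side mug 0.68 [325.4 267.   45.6  67.7] 2559
side lemon 0.44 [266.8 185.7  20.8  13.2] 164
side spice 0.73 [228.1 177.3  23.7  44.7] 777
side spoon 0.76 [356.4 277.8   9.8  54.5] 294
{'clock': 1.1, 'joints': array([ 1.2,  0.3,  1.5,  0. ,  1.3, -0.1]), 'qd': array([-0.,  0.,  0.,  0.,  0.,  0.]), 'effort': array([ -0. , -53.2, -35.3,   0.1,   0. ,  -0. ]), 'eef_pos': array([150.3, 529.1, 205.5]), 'eef_rot': array([3.1, 0. , 2.9]), 'wrist_force': array([-0.3,  0.3, -0. ]), 'moment': array([-0.,  0.,  0.]), 'finger_force': 0.0, 'finger_gap': 94.01181852126896}
```

View pics/top0.png

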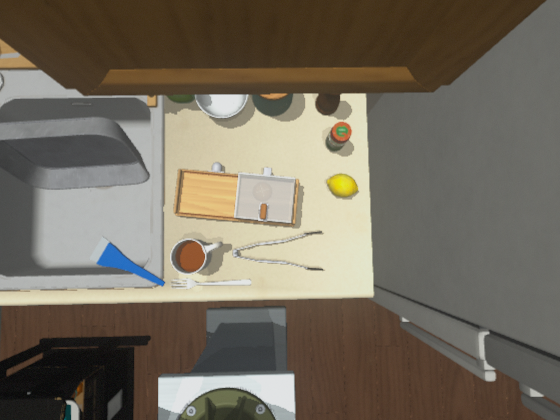

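View pics/side0.png

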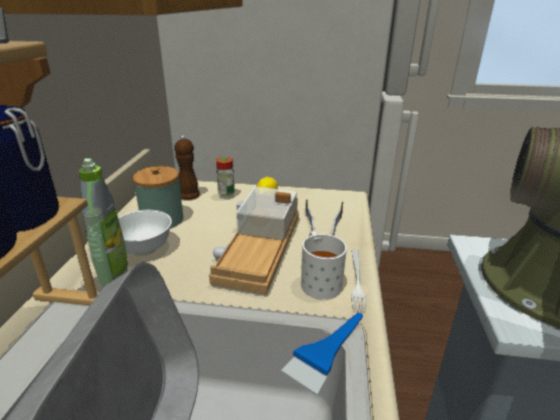

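The top view shows the stand at (175–298, 168–226) px, with its grip at (263,211) and the roll under the cover at (262,190). The tongs' hinge is at (236,252), with the tips at (322,233) and (322,268), and the mug handle is close to the hinge. I'll refine these next.

```bash
python3 - <<'E'
from h import *
im=cv2.imread("pics/top0.png");c=im[160:280,170:330]
cv2.imwrite("pics/topc.png",cv2.resize(c,None,fx=5,fy=5,interpolation=cv2.INTER_CUBIC))
im=cv2.imread("pics/side0.png");c=im[180:300,205:365]
cv2.imwrite("pics/sidec.png",cv2.resize(c,None,fx=5,fy=5,interpolation=cv2.INTER_CUBIC))
E
```

```text
(no output)
```

View pics/topc.png

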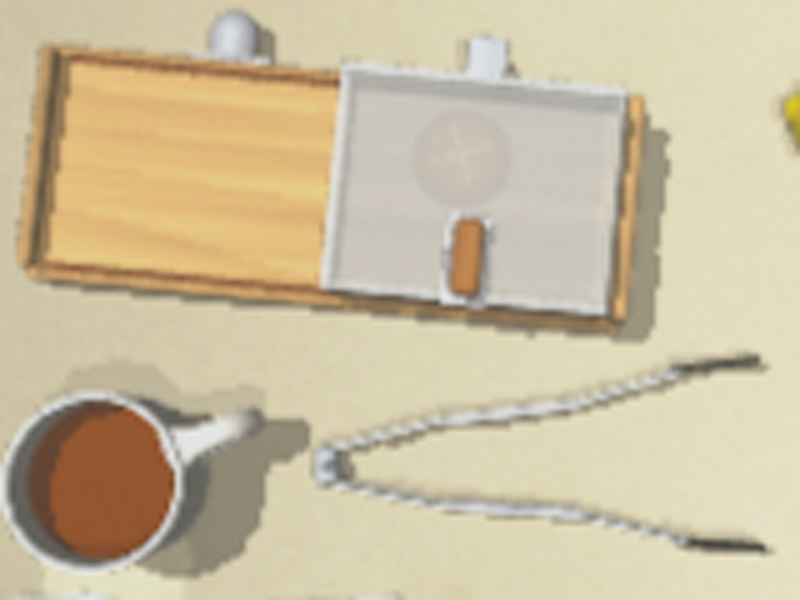

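View pics/sidec.png

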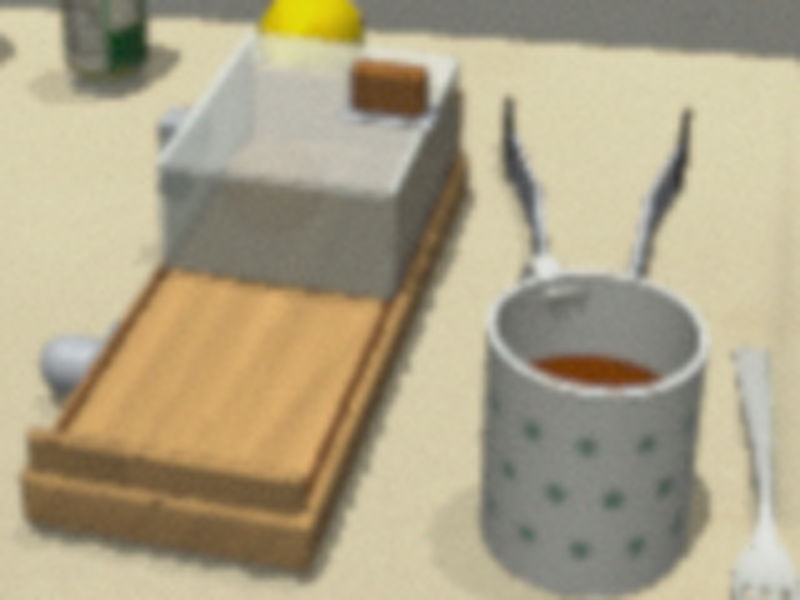

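The crops show the lug top at topc (467,257) and the roll at (462,157). The tongs' flats are centred at about (510,411) and (510,508). The hinge is at (328,463), with the tip plates at (722,363) and (727,545). I'll convert these to world positions.

```bash
python3 - <<'E'
from h import *
import cell
np.set_printoptions(precision=3,suppress=True)
print([n for n in dir(cell) if not n.startswith('_')], getattr(cell,'grasp_offset',None))
f=lambda a,b,z:atz("top",170+(a+.5)/5-.5,160+(b+.5)/5-.5,z)
for n,a,b,z in [("lugtop",467,257,108.5),("roll46",462,157,46),("rolltop",462,155,66),("flatU",510,411,28),("flatL",510,508,28),("hinge",328,463,28),("tipU",722,363,28),("tipL",727,545,28),("tipUend",762,360,28),("tipLend",768,547,28),
 ("coverBL",345,65,84.5),("coverBR",625,93,84.5),("coverFL",325,288,84.5),("coverFR",607,312,84.5),
 ("boardB",643,98,65),("boardF",622,322,65),("stripB",42,48,48),("stripF",25,272,48),("mugc",95,480,93),("handle",262,420,60)]:
    print(n,f(a,b,z)[:2])
g=lambda a,b:(205+(a+.5)/5-.5,180+(b+.5)/5-.5)
t=lambda a,b:(170+(a+.5)/5-.5,160+(b+.5)/5-.5)
print("tri lug",tri(t(467,257),g(391,67)))
s=read_state();print(s["eef_pos"],s["eef_rot"],{k:v for k,v in s.items() if 'off' in k})
E
```

```text
['Unreachable', 'calibration', 'camera', 'grasp_offset', 'read_state', 'regions_of', 'sign_off'] 18.8
lugtop [524.911 -94.181]
roll46 [576.618 -91.952]
rolltop [574.853 -92.211]
flatU [ 458.734 -112.317]
flatL [ 413.644 -111.509]
hinge [436.16  -26.981]
tipU [ 479.365 -212.489]
tipL [ 394.491 -212.506]
tipUend [ 480.43  -231.408]
tipLend [ 393.177 -231.673]
coverBL [613.586 -40.995]
coverBR [ 599.076 -165.567]
coverFL [514.227 -31.142]
coverFR [ 501.432 -155.352]
boardB [ 599.89 -175.18]
boardF [ 497.797 -163.24 ]
stripB [630.353 101.693]
stripF [526.408 109.154]
mugc [432.349  68.017]
handle [456.757  -0.17 ]
tri lug (array([525.21 , -94.154, 107.664]), np.float64(0.4621960750101073))
[150.302 529.072 205.451] [3.142 0.    2.865] {}
```

```bash
python3 -m jog '[[0,[0,0,0],0.0446],[0,[0,0,0],0.0446],[0,[0,0,0],0.0446],[0,[0,0,0],0.0446],[0,[0,0,0],0.0446],[0,[0,0,0],0.0446],[0,[0,0,0],0.0446],[0,[0,0,0],0.0446],[0,[0,0,0],0.0446],[0,[0,0,0],0.0446]]' 20
python3 -m jog '[[0,[-0.3,0.22,0],0],[0,[-0.6,0.43,0],0],[0,[-0.63,0.45,0],0],[0,[-0.63,0.45,0],0],[0,[-0.63,0.45,0],0],[0,[-0.63,0.45,0],0],[0,[-0.63,0.45,0],0],[0,[-0.63,0.45,0],0],[0,[-0.63,0.45,0],0],[0,[-0.63,0.45,0],0],[0,[-0.63,0.45,0],0],[0,[-0.63,0.45,0],0],[0,[-0.63,0.45,0],0],[0,[-0.63,0.45,0],0],[0,[-0.63,0.45,0],0],[0,[-0.63,0.45,0],0],[0,[-0.63,0.45,0],0],[0,[-0.63,0.45,0],0],[0,[-0.63,0.45,0],0],[0,[-0.63,0.45,0],0]]'
python3 - <<'E'
from h import *
s=read_state();p=s["eef_pos"];y=s["eef_rot"][2];print(s["clock"],p,s["eef_rot"],s["joints"])
d=np.array([521.3,-129])-p[:2];print("tool dx,dy units",(d@[np.cos(y),np.sin(y)])/50,(d@[np.sin(y),-np.cos(y)])/50,"twist",(y-1.464)/np.pi)
E
```

```text
clock: 2.1
eef_pos: [150.3, 529.1, 205.5]
eef_rot: [3.142, -0.0, 1.458]
wrist_force: [0.6, 0.1, -0.1]
finger_gap: 17.7
finger_force: 0.0
clock: 4.1
eef_pos: [520.4, -127.8, 205.5]
eef_rot: [3.141, 0.0, 1.463]
wrist_force: [0.6, 0.3, 0.6]
finger_gap: 0.5
finger_force: 0.0
4.1 [ 520.41035022 -127.81563265  205.45078863] [3.14143142e+00 1.14770453e-05 1.46349306e+00] [-3.09201574e-01  2.68359024e-01  1.56139958e+00  2.18170535e-05
  1.31167379e+00 -2.01903900e-01]
tool dx,dy units -0.021645525154521183 0.020227514458043147 twist -0.00016136277992815344
```

```bash
python3 -m jog '[[0,[-0.02,0.02,0.25],0],[0,[0,0,0.5],0],[0,[0,0,0.5],0],[0,[0,0,0.5],0],[0,[0,0,0.35],0],[0,[0,0,0.15],0],[0,[0.2,0,0],0],[0,[0.1,0,0],0],[0,[0.1,0,0],0],[0,[0.1,0,0],0]]'
python3 -m jog '[[0,[0.2,0,0],0],[0,[0.2,0,0],0],[0,[0.2,0,0],0],[0,[0.2,0,0],0],[0,[0.2,0,0],0],[0,[0.2,0,0],0],[0,[0.2,0,0],0],[0,[0.2,0,0],0],[0,[0.2,0,0],0],[0,[0.2,0,0],0],[0,[0,0,0],0]]'
python3 - <<'E'
from h import *
cv2.imwrite("pics/top1.png",cv2.resize(camera("top")[90:300,160:380,::-1],None,fx=2.8,fy=2.8))
E
```

```text
clock: 5.1
eef_pos: [523.8, -102.0, 93.7]
eef_rot: [3.14, 0.0, 1.464]
wrist_force: [0.3, -1.2, 0.9]
finger_gap: 0.5
finger_force: 0.5
clock: 6.2
eef_pos: [534.2, -1.8, 92.9]
eef_rot: [3.141, -0.0, 1.465]
wrist_force: [-1.2, 0.1, -0.6]
finger_gap: 0.2
finger_force: 0.0
```

View pics/top1.png

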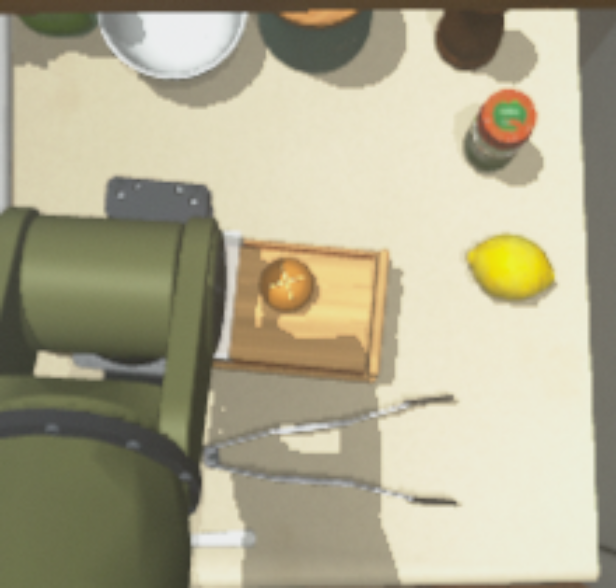

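The cover is following the arm and the roll is now uncovered at (287,284). I'll keep pushing, now through the catch.

```bash
python3 -m jog '[[0,[0.1,0,0],0],[0,[0.1,0,0],0],[0,[0.1,0,0],0],[0,[0,0,0],0]]'
python3 -m jog '[[0,[0.06,0,0],0],[0,[0.06,0,0],0],[0,[0,0,0],0]]'; python3 -m jog '[[0,[0.06,0,0],0],[0,[0,0,0],0]]'
```

```text
clock: 6.65
eef_pos: [535.8, 12.4, 93.0]
eef_rot: [3.142, -0.0, 1.464]
wrist_force: [0.3, -0.2, -0.1]
finger_gap: 0.4
finger_force: 0.0
clock: 6.95
eef_pos: [536.4, 18.2, 93.0]
eef_rot: [3.142, -0.0, 1.464]
wrist_force: [0.3, -0.2, -0.0]
finger_gap: 0.8
finger_force: 0.0
clock: 7.15
eef_pos: [536.6, 20.8, 92.9]
eef_rot: [-3.141, 0.0, 1.464]
wrist_force: [-1.1, -1.8, 0.1]
finger_gap: 0.8
finger_force: 1.1
```

```bash
python3 -m jog '[[0,[0.05,0,0],0],[0,[0,0,0],0],[0,[0,0,0],0]]'
```

```text
clock: 7.45
eef_pos: [536.7, 21.0, 93.0]
eef_rot: [-3.141, 0.004, 1.463]
wrist_force: [-4.5, -18.8, 3.0]
finger_gap: 0.3
finger_force: 9.7
```

```bash
python3 -m jog '[[0,[-0.2,0,0],0],[0,[-0.3,0,0],0],[0,[0,0,-0.5],0],[72,[0,0,-0.5],0],[72,[0,0,0],-0.035],[72,[-0.3,-0.27,0],0],[72,[-0.4,-0.36,0],0],[72,[-0.4,-0.36,0],0],[72,[-0.4,-0.36,0],0],[72,[-0.4,-0.36,0],0],[72,[-0.26,-0.25,0],0],[72,[0,0,0],0],[72,[0,0,0],0]]'
python3 - <<'E'
from h import *
s=read_state();p=s["eef_pos"];y=s["eef_rot"][2]
d=np.array([436.3,-111.9])-p[:2];print(p,y,"units",(d@[np.cos(y),np.sin(y)])/50,(d@[np.sin(y),-np.cos(y)])/50,"z",(p[2]-3)/50,"twist",(y-1.574)/np.pi)
cv2.imwrite("pics/side1.png",camera("side")[130:330,180:400,::-1].repeat(2,0).repeat(2,1))
E
```

```text
clock: 8.75
eef_pos: [436.8, -110.0, 143.1]
eef_rot: [3.141, -0.0, 1.573]
wrist_force: [0.8, -0.3, 0.1]
finger_gap: 71.6
finger_force: 0.0
[ 436.81460987 -110.00925286  143.13342775] 1.5726088567604841 units -0.03779622579907507 -0.010360721148565302 z 2.8026685550084407 twist -0.0004428146462356707
```

View pics/side1.png

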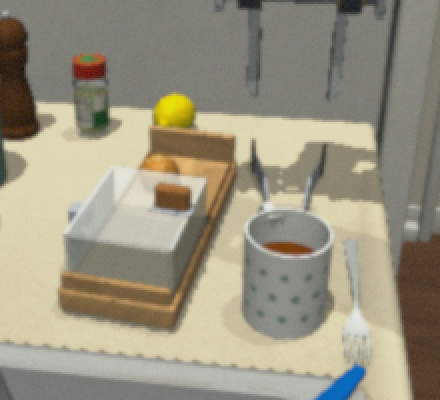

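The cover is fully open against the near strip, and the open fingers are above the tongs. Next I'll lower them and grip.

```bash
python3 -m jog '[[72,[-0.04,-0.01,0.3],0],[72,[0,0,0.5],0],[72,[0,0,0.5],0],[72,[0,0,0.5],0],[72,[0,0,0.4],0],[72,[0,0,0.3],0],[72,[0,0,0.2],0],[72,[0,0,0.1],0],[72,[0,0,0],0]]'
python3 -m jog '[[52,[0,0,0],0],[52,[0,0,0],0],[49,[0,0,0],0],[49,[0,0,0],0],[46,[0,0,0],0],[46,[0,0,0],0],[43,[0,0,0],0],[43,[0,0,0],0],[43,[0,0,0],0],[43,[0,0,0],0]]' 30
```

```text
clock: 9.7
eef_pos: [436.2, -111.6, 2.7]
eef_rot: [-3.141, -0.0, 1.574]
wrist_force: [-0.3, -0.6, 0.1]
finger_gap: 72.5
finger_force: 0.0
clock: 10.7
eef_pos: [436.4, -112.0, 3.4]
eef_rot: [3.141, 0.0, 1.573]
wrist_force: [-1.9, -0.1, 6.2]
finger_gap: 43.0
finger_force: 6.6
```

```bash
python3 -m jog '[[43,[0,0,-0.05],0],[43,[0,0,-0.1],0],[43,[0,0,-0.2],0],[43,[0,0,-0.3],0],[43,[0,0,-0.4],0],[43,[0,0,-0.4],0],[43,[0,0,-0.4],0],[43,[0,0,-0.4],0],[43,[0,0,-0.3],0],[43,[0,0,-0.15],0],[43,[0,0,0],0]]'
python3 - <<'E'
from h import *
im=camera("top");cv2.imwrite("pics/top2.png",cv2.resize(im[150:290,180:340,::-1],None,fx=4,fy=4,interpolation=cv2.INTER_CUBIC))
for r in regions_of("top","roll_center")[:2]:
    v,u=np.nonzero(r["pixels"]);print(r["conf"],r["rect"],r["pixels"].sum(),atz("top",u.mean(),v.mean(),46),atz("top",*r["rect"][:2],46))
E
```

```text
clock: 11.8
eef_pos: [436.4, -111.9, 138.9]
eef_rot: [3.14, 0.001, 1.574]
wrist_force: [-0.4, 0.2, -0.1]
finger_gap: 43.0
finger_force: 4.5
0.55 [260.6, 191.3, 23.2, 20.5] 326 [576.77346093 -90.73717938  46.        ] [575.96797246 -88.69346833  46.        ]
0.4 [344.0, 186.5, 31.7, 26.4] 570 [ 586.75329602 -277.36297591   46.        ] [ 584.14137416 -283.4120715    46.        ]
```

View pics/top2.png

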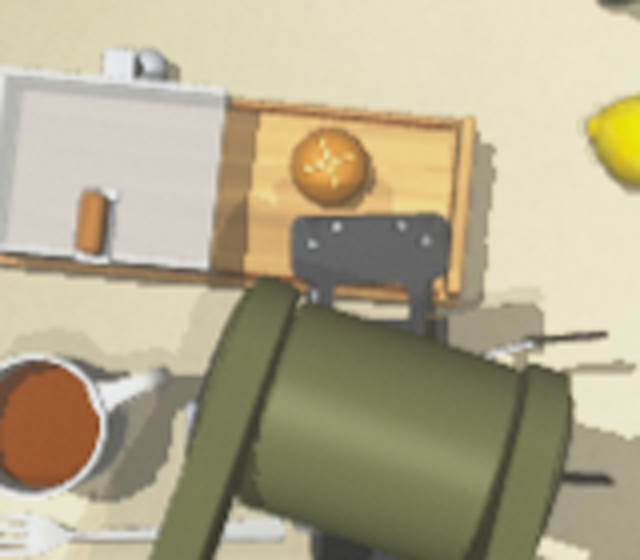

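The tongs are held in the air, with their tips at right of the crop at (605,335) and (610,480). The roll is free at crop (330,167), about world (576,−92). I'll turn the tongs to point along the stand's x and move over the roll.

```bash
python3 -m jog '[[43,[0,0,0],-0.02],[43,[0,0,0],-0.04],[43,[0,0,0],-0.045],[43,[0,0,0],-0.045],[43,[0,0,0],-0.045],[43,[0,0,0],-0.045],[43,[0,0,0],-0.045],[43,[0,0,0],-0.045],[43,[0,0,0],-0.045],[43,[0,0,0],-0.045],[43,[0,0,0],-0.03],[43,[0,0,0],-0.015],[43,[-0.15,0.15,0],0],[43,[-0.2,0.2,0],0],[43,[-0.21,0.2,0],0],[43,[-0.15,0.15,0],0],[43,[0,0,0],0],[43,[0,0,0],0]]'
python3 - <<'E'
from h import *
s=read_state();p=s["eef_pos"];y=s["eef_rot"][2]
d=np.array([475.6,-81])-p[:2];print(p,y,"units",(d@[np.cos(y),np.sin(y)])/50,(d@[np.sin(y),-np.cos(y)])/50,"twist",(y-3.035)/np.pi)
im=camera("top");cv2.imwrite("pics/top3.png",cv2.resize(im[150:290,180:340,::-1],None,fx=4,fy=4,interpolation=cv2.INTER_CUBIC))
E
```

```text
clock: 13.7
eef_pos: [475.1, -80.6, 137.7]
eef_rot: [-3.142, -0.001, 3.035]
wrist_force: [-0.6, -0.6, -1.3]
finger_gap: 42.8
finger_force: 4.5
[475.08281324 -80.55302909 137.69658993] 3.0350071726958285 units -0.011236045028174128 -0.007788282509498894 twist 2.283139992767247e-06
```

View pics/top3.png

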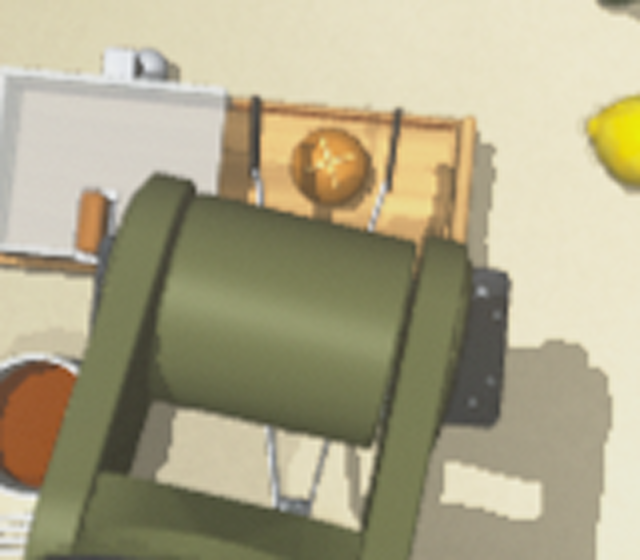

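The tip plates are at (256,137) and (393,150), with the roll between them at (330,167). I'll check the midpoint numerically.

```bash
python3 - <<'E'
from h import *
f=lambda a,b,z:atz("top",180+(a+.5)/4-.5,150+(b+.5)/4-.5,z)
for n,a,b,z in[("tL",256,137,162),("tR",393,150,162),("hinge",294,503,162),("tLend",257,97,162),("tLbot",255,173,162),("roll",330,167.5,46),("coverEndB",228,90,84.5),("coverEndF",210,270,84.5),("boardB",463,118,65),("boardF",452,298,65)]: print(n,f(a,b,z)[:2])
E
```

```text
tL [576.17099203 -56.51802103]
tR [ 568.45998045 -125.57109981]
hinge [393.03316252 -73.1563705 ]
tLend [596.59223882 -57.26207631]
tLbot [557.87140414 -55.80094186]
roll [575.44354332 -92.22336174]
coverEndB [614.72250334 -36.61690726]
coverEndF [514.48729972 -25.70051097]
boardB [ 600.16150044 -168.72846931]
boardF [ 497.5697802  -160.12455369]
```

```bash
python3 -m jog '[[43,[-0.04,-0.02,0.1],0],[43,[0,0,0.2],0],[43,[0,0,0.3],0],[43,[0,0,0.3],0],[43,[0,0,0.3],0],[43,[0,0,0.3],0],[43,[0,0,0.2],0],[43,[0,0,0.15],0],[43,[0,0,0.1],0],[43,[0,0,0.05],0],[43,[0,0,0],0]]'
python3 -m jog '[[40,[0,0,0],0],[40,[0,0,0],0],[38,[0,0,0],0],[36,[0,0,0],0],[36,[0,0,0],0],[34,[0,0,0],0],[34,[0,0,0],0],[32,[0,0,0],0],[30,[0,0,0],0],[28,[0,0,0],0],[28,[0,0,0],0],[28,[0,0,0],0],[28,[0,0,0],0]]' 32
```

```text
clock: 14.85
eef_pos: [477.0, -82.1, 37.9]
eef_rot: [3.142, 0.0, 3.034]
wrist_force: [0.4, 0.8, -0.5]
finger_gap: 43.4
finger_force: 4.5
clock: 16.15
eef_pos: [477.0, -82.0, 37.9]
eef_rot: [3.142, -0.0, 3.034]
wrist_force: [0.7, -0.4, -0.8]
finger_gap: 31.8
finger_force: 32.0
```

The fingers stopped at about 32 mm with 32 N, so the tongs are closed on the roll. Now the lift.

```bash
python3 -m jog '[[28,[0,0,-0.05],0],[28,[0,0,-0.1],0],[28,[0,0,-0.15],0],[28,[0,0,-0.2],0],[28,[0,0,-0.25],0],[28,[0,0,-0.25],0],[28,[0,0,-0.25],0],[28,[0,0,-0.25],0],[28,[0,0,-0.2],0],[28,[0,0,-0.15],0],[28,[0,0,-0.1],0],[28,[0,0,-0.05],0],[28,[0,0,0],0],[28,[0,0,0],0],[28,[0,0,0],0]]'
python3 - <<'E'
from h import *
im=camera("side")[:,:,::-1];im2=camera("top")[:,:,::-1]
cv2.imwrite("pics/fin.png",np.hstack([cv2.resize(im[130:330,180:380],(400,400)),cv2.resize(im2[120:300,160:360],(400,400))]))
E
```

```text
clock: 17.65
eef_pos: [476.8, -82.0, 137.6]
eef_rot: [3.142, -0.001, 3.034]
wrist_force: [0.4, -0.3, -1.3]
finger_gap: 32.2
finger_force: 32.0
```

View pics/fin.png

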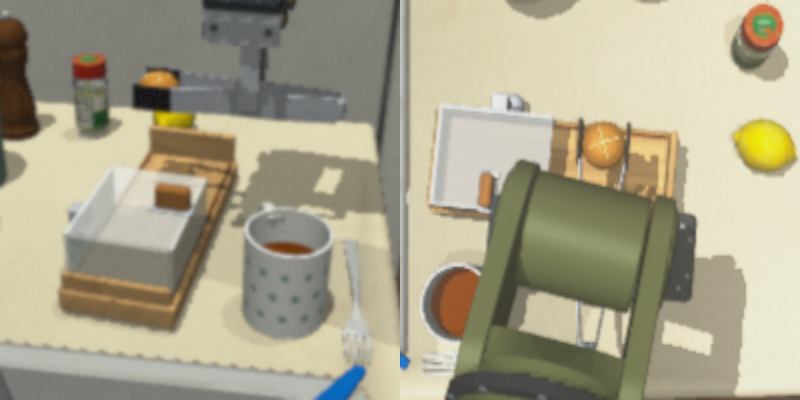

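The roll is clamped between the tips in the air, at (155,85) in the side half and (603,145) in the top half. The cover is still open and the other things haven't moved.

```bash
python3 -c "
from cell import *
print(sign_off())"
```

```text
the job is handed in; nothing more can be done
None
```

The job is handed in at about 18 s: the cover is in its catch, and the roll is held in the tongs about 10 cm above the stand; the last pictures showed nothing else moved.

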